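Load the control vials into the loading rack in reverse order

TASK

The controls are stored in the white rack in the order in which they arrived, and the analyser runs them the other way round: move the four vials into the empty orange loading rack in reverse order, counting from the black end of each rack, so that the vial next to the black end of the white rack ends up farthest from the black end of the orange rack, and so on, one vial in each pocket. The coloured tags beside the white rack keep showing the starting order. Keep the vials upright all the time, set them down gently without dropping them, and leave all four standing in their pockets.

Things in the scene. Friction and masses are not known exactly. Their poses are not given: they have to be found in the camera images.
- storage_rack: White storage rack, one vial in each pocket at the start, coloured tags along its -y side: fixed, 206x56 mm, black end block 20 mm long and high. Four 44 mm square pockets at x = -75, -25, 25, 75 mm; walls 6 mm thick, 14 mm high; pocket floors at z = 6 mm. Origin: middle of the row at worktop height; x along the row to the black end (roughly away from the robot), z up.
- loading_rack: Orange loading rack, empty, without tags, the target: fixed, 206x56 mm, black end block 20 mm long and high. Four 44 mm square pockets at x = -75, -25, 25, 75 mm; walls 6 mm thick, 14 mm high; pocket floors at z = 6 mm. Origin: middle of the row at worktop height; x along the row to the black end (roughly away from the robot), z up.
- vial_blue: White control vial with blue screw cap, round, 25 mm across, 49 mm tall, about 20 g, loose and upright in a pocket of the storage rack. Origin: centre of its underside, z along its axis. Its neighbours stand 50 mm away along the row; across the row there is room for fingers.
- vial_green: White control vial with green screw cap, round, 25 mm across, 49 mm tall, about 20 g, loose and upright in a pocket of the storage rack. Origin: centre of its underside, z along its axis. Its neighbours stand 50 mm away along the row; across the row there is room for fingers.
- vial_red: White control vial with red screw cap, round, 25 mm across, 49 mm tall, about 20 g, loose and upright in a pocket of the storage rack. Origin: centre of its underside, z along its axis. Its neighbours stand 50 mm away along the row; across the row there is room for fingers.
- vial_yellow: White control vial with yellow screw cap, round, 25 mm across, 49 mm tall, about 20 g, loose and upright in a pocket of the storage rack. Origin: centre of its underside, z along its axis. Its neighbours stand 50 mm away along the row; across the row there is room for fingers.
- tag_blue: Low white tag with blue top, 36x20x9 mm, fixed to the worktop beside the storage-rack pocket where the blue-capped vial starts; it stays there and so shows the starting order. Origin: centre of its underside, 39 mm from that pocket's centre along the rack's -y; axes as the rack's.
- tag_green: Low white tag with green top, 36x20x9 mm, fixed to the worktop beside the storage-rack pocket where the green-capped vial starts; it stays there and so shows the starting order. Origin: centre of its underside, 39 mm from that pocket's centre along the rack's -y; axes as the rack's.
- tag_red: Low white tag with red top, 36x20x9 mm, fixed to the worktop beside the storage-rack pocket where the red-capped vial starts; it stays there and so shows the starting order. Origin: centre of its underside, 39 mm from that pocket's centre along the rack's -y; axes as the rack's.
- tag_yellow: Low white tag with yellow top, 36x20x9 mm, fixed to the worktop beside the storage-rack pocket where the yellow-capped vial starts; it stays there and so shows the starting order. Origin: centre of its underside, 39 mm from that pocket's centre along the rack's -y; axes as the rack's.
Not all that is in view belongs to the job. What is shaped like the vial_green but purple is not meant.

How it is judged:
At the end, for the whole second after the job is handed in: All four vials stand released and at rest in the loading rack in mirrored order (start pocket x = +75 mm goes to -75, +25 to -25, and so on): within 12 mm of the pocket centre along and across the row, underside within 4 mm of the pocket floor, tilt under 0.12 rad (((x of tag_blue in the frame of storage_rack between -0.095 and -0.055 m and x of vial_blue in the frame of loading_rack between 0.063 and 0.087 m) or (x of tag_blue in the frame of storage_rack between -0.045 and -0.005 m and x of vial_blue in the frame of loading_rack between 0.013 and 0.037 m) or (x of tag_blue in the frame of storage_rack between 0.005 and 0.045 m and x of vial_blue in the frame of loading_rack between -0.037 and -0.013 m) or (x of tag_blue in the frame of storage_rack between 0.055 and 0.095 m and x of vial_blue in the frame of loading_rack between -0.087 and -0.063 m)) and y of vial_blue in the frame of loading_rack between -0.012 and 0.012 m and z of vial_blue in the frame of loading_rack between 0.002 and 0.01 m and angle between each of vial_blue, vial_green, vial_red, vial_yellow's own z axis and vertical below 0.12 rad and linear speed of each of vial_blue, vial_green, vial_red, vial_yellow below 0.03 m/s and contact force between each of vial_blue, vial_green, vial_red, vial_yellow and the fingers below 0.05 N and ((x of tag_green in the frame of storage_rack between -0.095 and -0.055 m and x of vial_green in the frame of loading_rack between 0.063 and 0.087 m) or (x of tag_green in the frame of storage_rack between -0.045 and -0.005 m and x of vial_green in the frame of loading_rack between 0.013 and 0.037 m) or (x of tag_green in the frame of storage_rack between 0.005 and 0.045 m and x of vial_green in the frame of loading_rack between -0.037 and -0.013 m) or (x of tag_green in the frame of storage_rack between 0.055 and 0.095 m and x of vial_green in the frame of loading_rack between -0.087 and -0.063 m)) and y of vial_green in the frame of loading_rack between -0.012 and 0.012 m and z of vial_green in the frame of loading_rack between 0.002 and 0.01 m and ((x of tag_red in the frame of storage_rack between -0.095 and -0.055 m and x of vial_red in the frame of loading_rack between 0.063 and 0.087 m) or (x of tag_red in the frame of storage_rack between -0.045 and -0.005 m and x of vial_red in the frame of loading_rack between 0.013 and 0.037 m) or (x of tag_red in the frame of storage_rack between 0.005 and 0.045 m and x of vial_red in the frame of loading_rack between -0.037 and -0.013 m) or (x of tag_red in the frame of storage_rack between 0.055 and 0.095 m and x of vial_red in the frame of loading_rack between -0.087 and -0.063 m)) and y of vial_red in the frame of loading_rack between -0.012 and 0.012 m and z of vial_red in the frame of loading_rack between 0.002 and 0.01 m and ((x of tag_yellow in the frame of storage_rack between -0.095 and -0.055 m and x of vial_yellow in the frame of loading_rack between 0.063 and 0.087 m) or (x of tag_yellow in the frame of storage_rack between -0.045 and -0.005 m and x of vial_yellow in the frame of loading_rack between 0.013 and 0.037 m) or (x of tag_yellow in the frame of storage_rack between 0.005 and 0.045 m and x of vial_yellow in the frame of loading_rack between -0.037 and -0.013 m) or (x of tag_yellow in the frame of storage_rack between 0.055 and 0.095 m and x of vial_yellow in the frame of loading_rack between -0.087 and -0.063 m)) and y of vial_yellow in the frame of loading_rack between -0.012 and 0.012 m and z of vial_yellow in the frame of loading_rack between 0.002 and 0.01 m); the robot touches nothing.
It fails at once if a vial is tipped more than about 40 degrees from upright (angle between any of vial_blue, vial_green, vial_red, vial_yellow's own z axis and vertical above 0.7 rad).
It fails at once if a vial is dropped (faster than 0.75 m/s with no finger on it, a fall of about 3 cm) ((linear speed of vial_blue above 0.75 m/s and contact force between vial_blue and the fingers below 0.05 N) or (linear speed of vial_green above 0.75 m/s and contact force between vial_green and the fingers below 0.05 N) or (linear speed of vial_red above 0.75 m/s and contact force between vial_red and the fingers below 0.05 N) or (linear speed of vial_yellow above 0.75 m/s and contact force between vial_yellow and the fingers below 0.05 N)).
It also fails if it takes over 88 s, if anything falls off the work surface, if the arm or the gripper's body presses on something with over 40 N, if the wrist force passes 120 N, or if a joint passes its speed limit or range.

ROBOT

A 7-joint arm with a two-finger parallel gripper is mounted at the origin on a cart in front of the work surface, level with it; the furniture and walls round the work are solid. World frame = base frame: x ahead of the robot, y to its left, z up, the work surface at z = 0. Lengths are in m, angles in rad, forces in N, time in s.
With the tool pointing down it reaches from about 0.425 to 0.925 m from the base axis. Payload 6.8 kg.
Tool frame: the origin (TCP) lies at the very end of the fingers, on their centre line; the grasp point (between the pads) lies bot.hold_point_z behind it (bot.hold_point_z is the distance from the TCP to the grasp point, in m); x points along the fingers, z is the direction in which the jaws open and shut, and the axes are right-handed (so a half turn about x gives the same grasp; the last joint's range is limited). The gripper opens to 85 mm and grips with 20 to 120 N. Pads are 22 mm wide; open, the fingers measure 114 mm over their backs; the gripper's body (76 mm by 85 mm) begins 54 mm behind the grasp point. The pads swing forward as they close: fully open they stand 13 mm farther back than shut.
Start: joints at [1.095, 0.477, 0.022, 1.555, -0.011, 1.109, -0.083], TCP at [0.243, -0.63, 0.231] pointing down, gripper open.
Joint ranges: [-2.96, 2.96], [-0.34, 2.1], [-1.41, 1.46], [0.24, 2.44], [-1.37, 4.51], [0.17, 1.92], [-2.96, 2.96]. Speed limits (rad/s): [2.39, 2.39, 3.14, 3.14, 3.14, 3.14, 3.14].

INTERFACE

Orientations are given as a unit quaternion [w, x, y, z].
In Python, from station import bot gives the robot as it stands.
- The arm moves only by the tool drive_tool, never from a script. Its arguments are lists of equal length, an entry for each row: "slide": the shift along the world's x, y, z in mm, a list of three; "turn": the turn, a rotation vector about the world's x, y, z in rad, a list of three; "gripper": the opening, from 0 (shut) to 1 (fully open). A call has 1 to 10 rows; each row is the pose to reach, as a shift and turn from the pose measured when the call began; what a row does not reach only later rows make up. A row lasts 1/10 s, in which the tool goes at most 50 mm and 8.59 degrees, less where a joint would pass 70% of its speed; a pose out of reach is approached as far as the arm can. A call with a gripper value outside its range is refused whole. The fingers move at their own pace and stop on an object; "squeeze" is the grip in N (left out, the last holds). Time passes only in rows, so rows that repeat a pose let the fingers close. It gives the time, the measured TCP pose, the force and the opening at its end, in the units of the state.
- bot.get_obs(): the state, without advancing time (a new reading comes with each control period).
- bot.read_camera(name): name is "side" or "top"; returns a dict with "color" (420x560x3 uint8, red, green, blue), "fovy" (degrees; the focal length in pixels is half the picture's height over the tangent of half this angle, whatever the lens; pixels are square), "cx", "cy" (the principal point, pixels), "dist_coeffs" ([k1, k2, p1, p2, k3] as OpenCV has them; the pictures are not rectified), "R" (3x3) and "t" (3): a world point X has camera coordinates R X + t. Camera axes: x right, y down, z forward; pixel columns grow to the right and rows downward; lengths in m; the calibration is good to about 2 mm. A picture is of the moment at which its call begins. There is no depth.
- bot.hand_in(): hands the job in, once; it reports no verdict.
The state is a dict: "t": time; "q": joint angles; "joint_vel": joint speeds; "joint_torque": joint torques, N m; "eef_pos": TCP position; "tool_rot": TCP orientation; "contact_force": force on the tool from outside, world axes, zero at the start; "torque": the same for the moment, N m; "gripper_width": opening from 0.0 (shut) to 1.0 (fully open).
Only numpy, scipy, OpenCV 4.12 (cv2) and the standard library are available. Lean on these libraries where they do the work, as an engineer would, in place of code of your own. Each camera call takes 0.05 s, during which the arm holds its last target.

## Working session

There is one attempt and no reset: what is moved stays moved. The work goes in short steps, Python scripts to look and compute and a tool call to move; the robot and the scene stay as the last step left them, time stands still between calls to the robot, and variables do not carry over. Pictures are saved under pics/ and viewed, and the job is handed in when it is done.

Besides the shell and the picture viewer there is one more tool, called after "Call:" as a command line: name --argument value ..., lists and objects as JSON in quotes. drive_tool: Moves the arm, as the interface text tells. Its arguments: {"type":"object","properties":{"slide":{"type":"array"},"turn":{"type":"array"},"gripper":{"type":"array"},"squeeze":{"type":"number"}},"required":["slide","turn","gripper"]}

```bash
ls; mkdir -p pics
python3 - <<'E'
from station import bot
import cv2
o=bot.get_obs()
print({k:(v if not hasattr(v,'round') else v) for k,v in o.items()}); print(bot.hold_point_z)
for n in("top","side"):
    c=bot.read_camera(n); cv2.imwrite(f"pics/{n}0.png",cv2.cvtColor(c["color"],cv2.COLOR_RGB2BGR))
    print(n,{k:c[k] for k in c if k!="color"})
E
```

```text
pics
{'t': 0.0, 'q': array([ 1.09486982,  0.47780335,  0.02233866,  1.55644499, -0.011508  ,
        1.10928876, -0.08307305]), 'joint_vel': array([-0.00160784, -0.00095006,  0.00103903,  0.00031293,  0.00022341,
       -0.00230187, -0.00020865]), 'joint_torque': array([ 2.09892814e-04, -5.96451795e+01,  1.60823911e+00, -2.81191367e+01,
        1.25412340e-02,  9.47741442e-03,  2.55452346e-05]), 'eef_pos': array([ 0.24250058, -0.62930708,  0.23032623]), 'tool_rot': array([ 0.58246219,  0.40044045,  0.58356953, -0.39978976]), 'contact_force': array([ 0.49804157,  0.50697828, -0.06948401]), 'torque': array([-0.04646066, -0.01301391,  0.00749385]), 'gripper_width': 1.000114062919812}
0.0187
top {'fovy': 57.30308003217562, 'cx': 275.6330948916243, 'cy': 208.45106531514517, 'dist_coeffs': array([0.02726262, 0.        , 0.        , 0.        , 0.        ]), 'R': array([[ 0.13548911, -0.99076566,  0.00510879],
       [-0.96399718, -0.13301575, -0.23025259],
       [ 0.22880591,  0.02627186, -0.97311749]]), 't': array([-0.05469979,  0.53999141,  0.78573799])}
side {'fovy': 46.68510049566741, 'cx': 282.4417856539632, 'cy': 204.43860671073318, 'dist_coeffs': array([-0.06266345,  0.        ,  0.        ,  0.        ,  0.        ]), 'R': array([[-0.53535269, -0.84450501, -0.01444946],
       [-0.59671589,  0.39026978, -0.70115593],
       [ 0.59776888, -0.3667435 , -0.71286154]]), 't': array([0.30633465, 0.35702724, 0.56144075])}
```

View pics/top0.png

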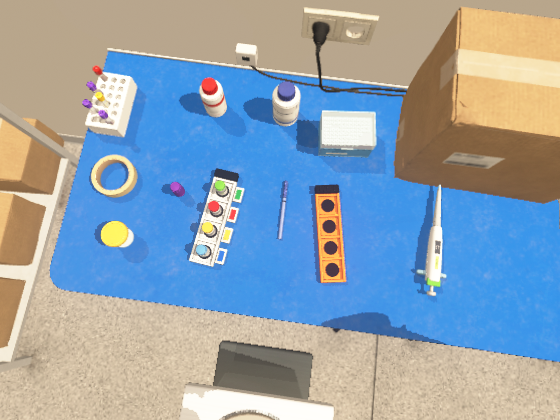

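View pics/side0.png

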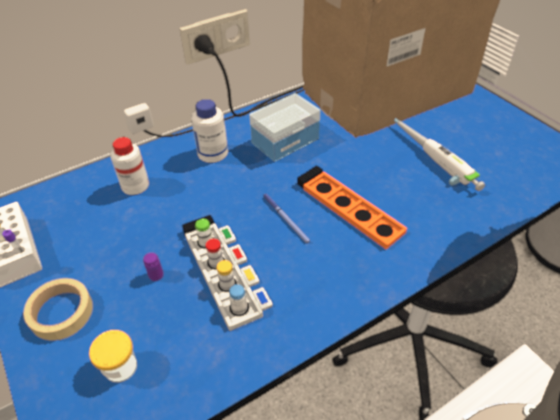

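The top view shows the white rack from about (226,175) to (203,262), with caps from the black end running green, red, yellow, blue. The orange rack is empty, running from (327,188) to (334,280). The purple vial at (177,188) is the decoy. I'll enlarge both racks next.

Run:
```python
import cv2
a=cv2.imread("pics/top0.png");b=cv2.imread("pics/side0.png")
cv2.imwrite("pics/t1.png",cv2.resize(a[160:290,180:360],None,fx=4.4,fy=4.4,interpolation=cv2.INTER_CUBIC))
cv2.imwrite("pics/s1.png",cv2.resize(b[155:335,175:415],None,fx=3.3,fy=3.3,interpolation=cv2.INTER_CUBIC))
```

```text
(no output)
```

View pics/t1.png

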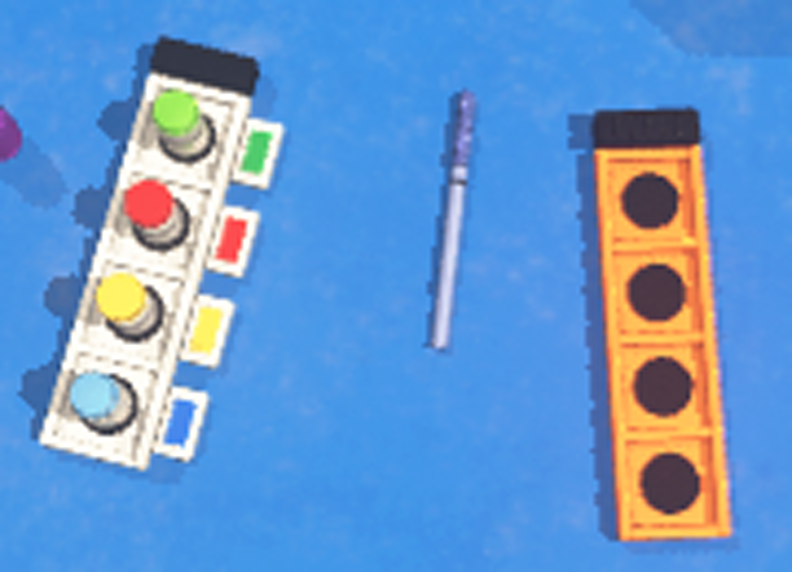

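View pics/s1.png

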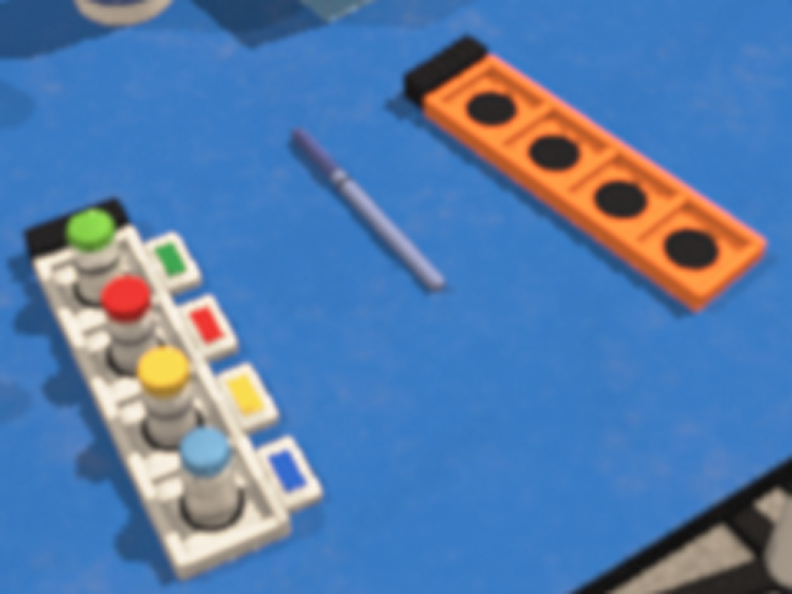

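```bash
cat > h.py <<'E'
import numpy as np, cv2
from station import bot
def cam(n):
    c=bot.read_camera(n); return c
def K(c):
    f=c["color"].shape[0]/2/np.tan(np.radians(c["fovy"])/2)
    return np.array([[f,0,c["cx"]],[0,f,c["cy"]],[0,0,1]])
def plane(c,px,z):
    n=cv2.undistortPoints(np.float64(px).reshape(-1,1,2),K(c),c["dist_coeffs"]).reshape(-1,2)
    d=np.c_[n,np.ones(len(n))]@c["R"]; o=-c["R"].T@c["t"]
    return o+d*((z-o[2])/d[:,2])[:,None]
def proj(c,X):
    return cv2.projectPoints(np.float64(X),cv2.Rodrigues(c["R"])[0],c["t"],K(c),c["dist_coeffs"])[0].reshape(-1,2)
def crop(c,off,s,box,name):
    pass
def uncrop(p,s,off): return (np.float64(p)+.5)/s-.5+np.float64(off)
E
python3 - <<'E'
from h import *
np.set_printoptions(precision=1,suppress=True)
T,S=cam("top"),cam("side")
def both(name,t,s,z):
    a=plane(T,uncrop(t,4.4,(180,160)),z)[:,:2]*1e3; b=plane(S,uncrop(s,3.3,(175,155)),z)[:,:2]*1e3
    m=(a+b)/2
    print(name);print(np.c_[a,b,a-b,m])
    # fit rack line with model positions
    x=np.array([75,25,-25,-75]); d=(m*x[:,None]).sum(0)/(x**2).sum()
    print(" centre",m.mean(0),"dir",d,"scale",np.linalg.norm(d),"ang",np.arctan2(d[1],d[0]))
both("dots",[(650,200),(656,293),(663,387),(670,483)],[(491,109),(554,153),(620,199),(691,249)],.006)
both("caps",[(177,112),(148,203),(121,297),(96,395)],[(91,228),(126,297),(163,368),(206,448)],.049)
both("tags",[(257,153),(231,239),(207,330),(182,423)],[(170,259),(206,324),(244,391),(289,470)],.009)
E
```

```text
dots
[[ 580.7  -99.3  580.6  -99.3    0.1    0.   580.7  -99.3]
 [ 530.6 -107.8  531.4 -108.1   -0.8    0.3  531.  -107.9]
 [ 481.2 -116.6  482.7 -116.8   -1.4    0.2  482.  -116.7]
 [ 432.2 -125.2  432.8 -125.5   -0.6    0.2  432.5 -125.3]]
 centre [ 506.5 -112.3] dir [1.  0.2] scale 1.0022589167130331 ang 0.1742674205406277
caps
[[582.6 152.9 585.1 151.5  -2.6   1.4 583.9 152.2]
 [532.8 159.4 534.1 157.   -1.4   2.3 533.4 158.2]
 [482.9 164.4 485.4 162.   -2.6   2.4 484.1 163.2]
 [432.4 167.9 434.5 166.7  -2.1   1.2 433.5 167.3]]
 centre [508.7 160.2] dir [ 1.  -0.1] scale 1.0058682341099998 ang -0.10038403581184456
tags
[[576.9 113.8 577.5 114.2  -0.6  -0.4 577.2 114. ]
 [528.1 120.  527.8 119.3   0.3   0.6 528.  119.7]
 [478.  124.6 480.1 124.   -2.    0.6 479.1 124.3]
 [428.1 129.3 427.9 129.    0.2   0.4 428.  129.1]]
 centre [503.1 121.8] dir [ 1.  -0.1] scale 0.9979436966640208 ang -0.10061770634698965
```

```bash
cat >> h.py <<'E'
from scipy.spatial.transform import Rotation as Rn
def toolR(): 
    w,x,y,z=bot.get_obs()["tool_rot"]; return Rn.from_quat([x,y,z,w])
def delta(xyz_mm,jaw_ang):
    """shift (mm) and turn to TCP xyz with tool x down, jaw (tool z) at jaw_ang (mod pi, nearest)"""
    o=bot.get_obs(); R=toolR(); z=R.as_matrix()[:,2]
    a=np.arctan2(z[1],z[0]); d=(jaw_ang-a+np.pi/2)%np.pi-np.pi/2
    a2=a+d; zz=np.array([np.cos(a2),np.sin(a2),0]); xx=np.array([0,0,-1.]); yy=np.cross(zz,xx)
    G=Rn.from_matrix(np.c_[xx,yy,zz])
    return np.round(np.array(xyz_mm)-o["eef_pos"]*1e3,1),np.round((G*R.inv()).as_rotvec(),3)
A=dict(zip("green red yellow blue".split(),[(583.6,152.4),(533.4,157.9),(483.8,163),(433.4,167.6)]))
B=dict(zip("blue yellow red green".split(),[(580.4,-99.3),(531.1,-108.0),(481.9,-116.6),(432.6,-125.3)]))
JA=np.pi/2-.1005; JB=np.pi/2+.174
E
python3 - <<'E'
from h import *
np.set_printoptions(precision=3,suppress=True)
print(toolR().as_matrix())
S=cam("side");print(plane(S,[(352,137),(450,100),(305,85),(320,90),(430,205)],0.0))
print(delta((433.4,167.6,120),JA)); print(bot.get_obs()["eef_pos"])
E
```

```text
[[-0.     0.933  0.36 ]
 [ 0.001  0.36  -0.933]
 [-1.    -0.    -0.001]]
[[ 0.682 -0.25   0.   ]
 [ 0.668 -0.537  0.   ]
 [ 0.913 -0.283  0.   ]
 [ 0.874 -0.301  0.   ]
 [ 0.437 -0.244  0.   ]]
(array([ 190.8,  797.3, -110.9]), array([-0.001, -0.   , -0.468]))
[ 0.243 -0.63   0.231]
```

Call:
drive_tool --slide '[[25, 40, 0], [50, 80, 0], [75, 120, 0], [100, 160, 0], [125, 200, 0], [150, 240, 0], [170, 280, 0], [190, 320, 0], [205, 360, 0], [215, 400, 0]]' --turn '[[0, 0, -0.02], [0, 0, -0.05], [0, 0, -0.1], [0, 0, -0.15], [0, 0, -0.2], [0, 0, -0.25], [0, 0, -0.3], [0, 0, -0.35], [0, 0, -0.4], [0, 0, -0.468]]' --gripper '[0.75, 0.75, 0.75, 0.75, 0.75, 0.75, 0.75, 0.75, 0.75, 0.75]' --squeeze 25

```text
t: 1.25
eef_pos: [0.4586, -0.2277, 0.231]
tool_rot: [0.474, 0.525, 0.474, -0.524]
contact_force: [0.5, 0.4, -0.3]
gripper_width: 0.753
```

Call:
drive_tool --slide '[[-2, 45, -5], [-5, 90, -10], [-8, 135, -20], [-11, 180, -35], [-14, 225, -50], [-17, 270, -65], [-20, 315, -80], [-23, 355, -90], [-25, 385, -98], [-25, 395, -100]]' --turn '[[0, 0, 0], [0, 0, 0], [0, 0, 0], [0, 0, 0], [0, 0, 0], [0, 0, 0], [0, 0, 0], [0, 0, 0], [0, 0, 0], [0, 0, 0]]' --gripper '[0.75, 0.75, 0.75, 0.75, 0.75, 0.75, 0.75, 0.75, 0.75, 0.75]'

```text
t: 2.25
eef_pos: [0.4326, 0.1708, 0.1305]
tool_rot: [0.475, 0.524, 0.476, -0.523]
contact_force: [-0.7, -0.2, 0.4]
gripper_width: 0.746
```

Run:
```python
from h import *
print(bot.get_obs()["eef_pos"],delta((*A["blue"],19.5),JA))
```

```text
[0.43260473 0.17080456 0.13046187] (array([   0.8,   -3.2, -111. ]), array([-0.002, -0.   , -0.004]))
```

Call:
drive_tool --slide '[[1, -3, -20], [1, -3, -45], [1, -3, -70], [1, -3, -90], [1, -3, -103], [1, -3, -110], [1, -3, -110], [1, -3, -110]]' --turn '[[0, 0, 0], [0, 0, 0], [0, 0, 0], [0, 0, 0], [0, 0, 0], [0, 0, 0], [0, 0, 0], [0, 0, 0]]' --gripper '[0.75, 0.75, 0.75, 0.75, 0.75, 0.75, 0.75, 0.75]'

```text
t: 3.05
eef_pos: [0.4341, 0.1678, 0.021]
tool_rot: [0.475, 0.524, 0.476, -0.523]
contact_force: [0.4, 0.1, 0.2]
gripper_width: 0.748
```

Run:
```python
from h import *
print(bot.get_obs()["eef_pos"])
c=cv2.cvtColor(cam("side")["color"],4); d=cv2.cvtColor(cam("top")["color"],4)
a=cv2.resize(c[195:345,165:295],None,fx=3,fy=3,interpolation=2);b=cv2.resize(d[160:310,160:290],None,fx=3,fy=3,interpolation=2)
cv2.imwrite("pics/g1.png",np.hstack([a,b]))
```

```text
[0.434136   0.16784604 0.02102837]
```

View pics/g1.png

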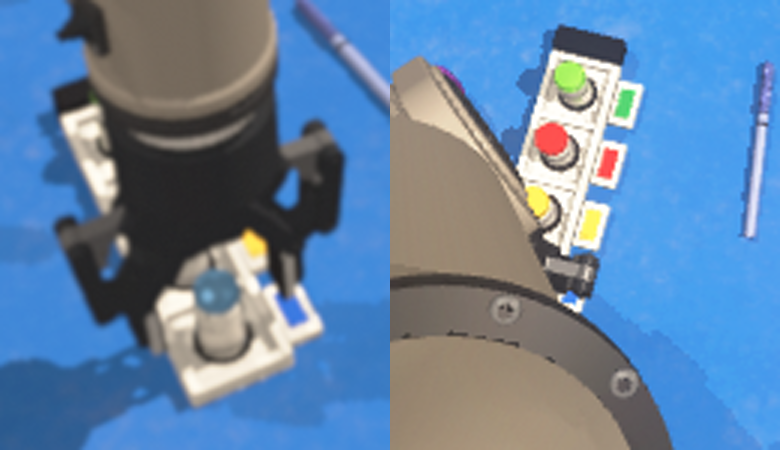

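In the side view the blue vial at about (215,290) stands between the fingers, centred. I'll close now.

Call:
drive_tool --slide '[[0, 0, -1], [0, 0, -1], [0, 0, -1], [0, 0, -1], [0, 0, -1], [0, 0, -1], [0, 0, -1], [0, 0, -1]]' --turn '[[0, 0, 0], [0, 0, 0], [0, 0, 0], [0, 0, 0], [0, 0, 0], [0, 0, 0], [0, 0, 0], [0, 0, 0]]' --gripper '[0.5, 0.35, 0.3, 0.2, 0.1, 0, 0, 0]' --squeeze 25

```text
t: 3.95
eef_pos: [0.4344, 0.1681, 0.0206]
tool_rot: [0.475, 0.525, 0.475, -0.523]
contact_force: [-0.5, 0.0, 4.4]
gripper_width: 0.28
```

Call:
drive_tool --slide '[[0, 0, 5], [0, 0, 15], [0, 0, 30], [0, 0, 45], [0, 0, 60], [0, 0, 70], [0, 0, 70]]' --turn '[[0, 0, 0], [0, 0, 0], [0, 0, 0], [0, 0, 0], [0, 0, 0], [0, 0, 0], [0, 0, 0]]' --gripper '[0, 0, 0, 0, 0, 0, 0]'

```text
t: 4.65
eef_pos: [0.4354, 0.1685, 0.0921]
tool_rot: [0.475, 0.526, 0.475, -0.522]
contact_force: [-0.3, 0.5, 0.6]
gripper_width: 0.276
```

Run:
```python
from h import *
print(bot.get_obs()["eef_pos"],delta((*B["blue"],90),JB))
c=cv2.cvtColor(cam("side")["color"],4)
cv2.imwrite("pics/g2.png",cv2.resize(c[145:345,165:345],None,fx=3,fy=3,interpolation=2))
```

```text
[0.43540218 0.16850254 0.09207782] (array([ 145. , -267.8,   -2.1]), array([-0.004,  0.004,  0.271]))
```

View pics/g2.png

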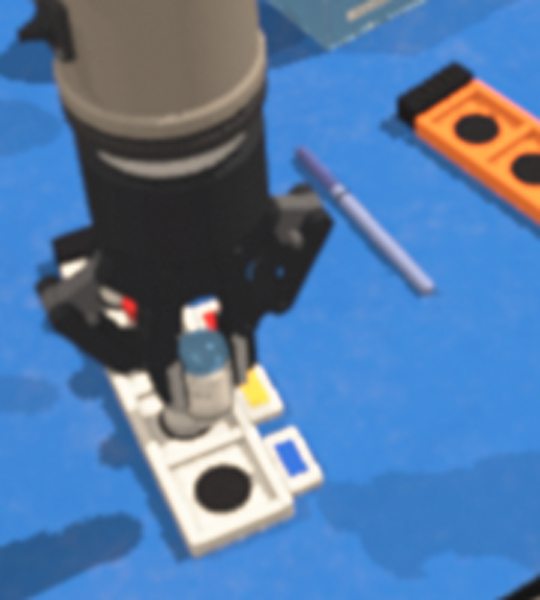

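The blue vial is gripped upright and clear of the rack, with an opening of 0.276. Now carrying it across.

Call:
drive_tool --slide '[[6, -12, 0], [22, -40, 0], [40, -75, 0], [60, -112, 0], [80, -150, 0], [100, -186, 0], [120, -220, 0], [135, -250, 0], [143, -265, 0], [145, -268, 0]]' --turn '[[0, 0, 0.01], [0, 0, 0.04], [0, 0, 0.08], [0, 0, 0.12], [0, 0, 0.16], [0, 0, 0.2], [0, 0, 0.23], [0, 0, 0.25], [0, 0, 0.27], [-0.004, 0.004, 0.27]]' --gripper '[0, 0, 0, 0, 0, 0, 0, 0, 0, 0]'

```text
t: 5.7
eef_pos: [0.5797, -0.1029, 0.09]
tool_rot: [0.54, 0.455, 0.541, -0.457]
contact_force: [-0.1, 0.3, -0.2]
gripper_width: 0.277
```

Run:
```python
from h import *
print(bot.get_obs()["eef_pos"],delta((*B["blue"],21),JB))
```

```text
[ 0.57974968 -0.10294588  0.09000113] (array([  0.7,   3.6, -69. ]), array([ 0.002, -0.003,  0.005]))
```

Call:
drive_tool --slide '[[1, 4, -10], [1, 4, -25], [1, 4, -40], [1, 4, -52], [1, 4, -60], [1, 4, -64], [1, 4, -66], [1, 4, -67], [1, 4, -67.5], [1, 4, -68]]' --turn '[[0, 0, 0], [0, 0, 0], [0, 0, 0], [0, 0, 0], [0, 0, 0], [0, 0, 0], [0, 0, 0], [0, 0, 0], [0, 0, 0], [0, 0, 0]]' --gripper '[0, 0, 0, 0, 0, 0, 0, 0, 0, 0]'

```text
t: 6.7
eef_pos: [0.5811, -0.099, 0.0224]
tool_rot: [0.54, 0.455, 0.54, -0.457]
contact_force: [0.3, 0.2, -0.7]
gripper_width: 0.276
```

Run:
```python
from h import *
print(bot.get_obs()["eef_pos"])
c=cv2.cvtColor(cam("side")["color"],4)
cv2.imwrite("pics/g3.png",cv2.resize(c[105:255,265:425],None,fx=3.5,fy=3.5,interpolation=2))
```

```text
[ 0.58113187 -0.09900212  0.02243653]
```

View pics/g3.png

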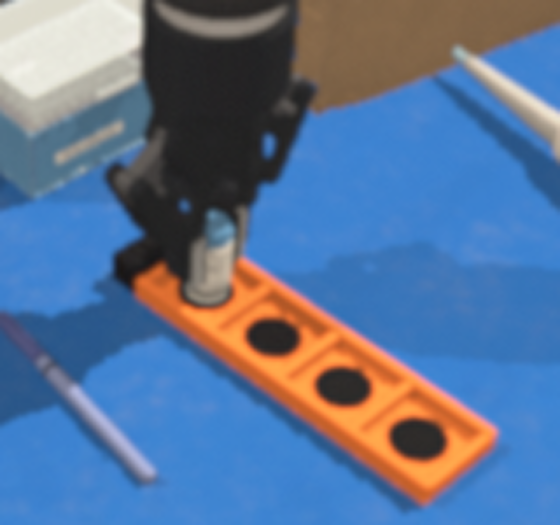

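The blue vial is centred on its dot in the black-end pocket. I'll lower it the last 1.5 mm, open gently and lift away.

Call:
drive_tool --slide '[[0, 0, -1], [0, 0, -1.7], [0, 0, -1.7], [0, 0, -1.7], [0, 0, -1.5], [0, 0, -1.5], [0, 0, -1.5], [0, 0, 5]]' --turn '[[0, 0, 0], [0, 0, 0], [0, 0, 0], [0, 0, 0], [0, 0, 0], [0, 0, 0], [0, 0, 0], [0, 0, 0]]' --gripper '[0, 0, 0.35, 0.45, 0.6, 0.75, 0.75, 0.75]'

```text
t: 7.55
eef_pos: [0.5803, -0.099, 0.0268]
tool_rot: [0.54, 0.455, 0.541, -0.457]
contact_force: [0.1, 0.6, -0.5]
gripper_width: 0.753
```

Call:
drive_tool --slide '[[0, 0, 20], [0, 0, 45], [0, 0, 75], [-5, 20, 100], [-15, 55, 105], [-33, 95, 105], [-51, 140, 105], [-69, 185, 105], [-85, 225, 105], [-97, 258, 105]]' --turn '[[0, 0, 0], [0, 0, 0], [0, 0, 0], [0, 0, -0.02], [0, 0, -0.06], [0, 0, -0.1], [0, 0, -0.15], [0, 0, -0.2], [0, 0, -0.25], [0, 0, -0.275]]' --gripper '[0.75, 0.75, 0.75, 0.75, 0.75, 0.75, 0.75, 0.75, 0.75, 0.75]'

```text
t: 8.55
eef_pos: [0.482, 0.1616, 0.1326]
tool_rot: [-0.472, -0.525, -0.474, 0.527]
contact_force: [0.3, 0.9, -1.1]
gripper_width: 0.749
```

Run:
```python
from h import *
print(bot.get_obs()["eef_pos"],delta((*A["yellow"],20.5),JA))
c=cv2.cvtColor(cam("side")["color"],4)
cv2.imwrite("pics/g4.png",cv2.resize(c[105:345,165:425],None,fx=2.5,fy=2.5,interpolation=2))
```

```text
[0.48202052 0.1616021  0.13255386] (array([   1.8,    1.4, -112.1]), array([-0.   , -0.003,  0.006]))
```

View pics/g4.png

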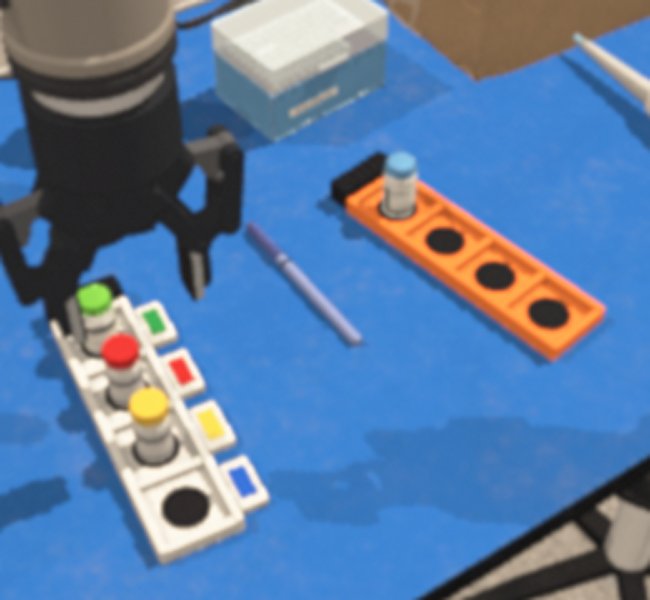

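The blue vial stands upright and centred in the pocket next to the black end, at (398,185) in the crop. Yellow is next.

Call:
drive_tool --slide '[[2, 1, -20], [2, 1, -45], [2, 1, -70], [2, 1, -90], [2, 1, -103], [2, 1, -110], [2, 1, -112], [2, 1, -112]]' --turn '[[0, 0, 0], [0, 0, 0], [0, 0, 0], [0, 0, 0], [0, 0, 0], [0, 0, 0], [0, 0, 0], [0, 0, 0]]' --gripper '[0.75, 0.75, 0.75, 0.75, 0.75, 0.75, 0.75, 0.75]'

```text
t: 9.4
eef_pos: [0.4824, 0.169, 0.0213]
tool_rot: [0.473, 0.525, 0.476, -0.524]
contact_force: [-0.7, -0.4, 0.1]
gripper_width: 0.753
```

Call:
drive_tool --slide '[[0, 0, 0], [0, 0, 0], [0, 0, 0], [0, 0, 0], [0, 0, 0], [0, 0, 0], [0, 0, 0], [0, 0, 0]]' --turn '[[0, 0, 0], [0, 0, 0], [0, 0, 0], [0, 0, 0], [0, 0, 0], [0, 0, 0], [0, 0, 0], [0, 0, 0]]' --gripper '[0.5, 0.35, 0.3, 0.2, 0.1, 0, 0, 0]' --squeeze 25

```text
t: 10.2
eef_pos: [0.4828, 0.1691, 0.0219]
tool_rot: [0.473, 0.525, 0.476, -0.524]
contact_force: [-1.0, -0.2, 6.4]
gripper_width: 0.276
```

Call:
drive_tool --slide '[[0, 0, 5], [0, 0, 15], [0, 0, 30], [0, 0, 45], [0, 0, 60], [0, 0, 70], [0, 0, 70]]' --turn '[[0, 0, 0], [0, 0, 0], [0, 0, 0], [0, 0, 0], [0, 0, 0], [0, 0, 0], [0, 0, 0]]' --gripper '[0, 0, 0, 0, 0, 0, 0]'

```text
t: 10.9
eef_pos: [0.4838, 0.1695, 0.0935]
tool_rot: [0.473, 0.526, 0.476, -0.523]
contact_force: [-1.0, 0.1, -0.1]
gripper_width: 0.27
```

Run:
```python
from h import *
print(bot.get_obs()["eef_pos"],delta((*B["yellow"],90),JB))
c=cv2.cvtColor(cam("side")["color"],4)
cv2.imwrite("pics/g5.png",cv2.resize(c[145:345,165:345],None,fx=3,fy=3,interpolation=2))
```

```text
[0.48376557 0.16948964 0.09350264] (array([  47.3, -277.5,   -3.5]), array([-0.005, -0.   ,  0.274]))
```

View pics/g5.png

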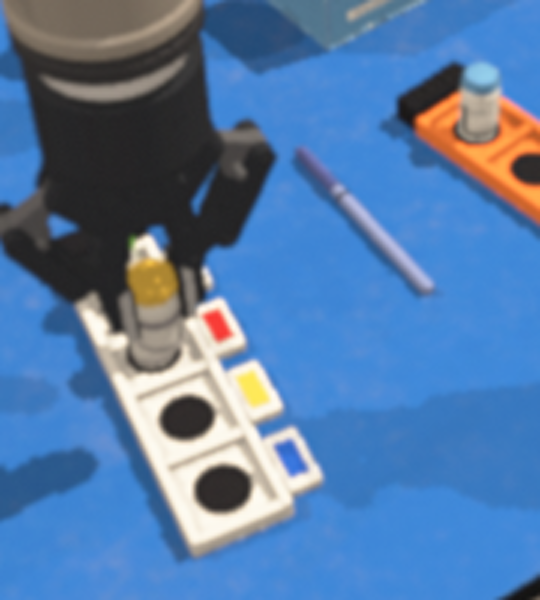

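Yellow is held upright, with an opening of 0.27. The arm drifted 6 mm in y at the descent because my shift was measured while it was still moving, so I'll settle before descending from now on.

Call:
drive_tool --slide '[[2, -12, 0], [7, -40, 0], [13, -75, 0], [20, -115, 0], [26, -155, 0], [33, -195, 0], [39, -230, 0], [44, -258, 0], [47, -273, -2], [47, -277, -3]]' --turn '[[0, 0, 0.01], [0, 0, 0.04], [0, 0, 0.08], [0, 0, 0.12], [0, 0, 0.16], [0, 0, 0.2], [0, 0, 0.23], [0, 0, 0.25], [0, 0, 0.27], [-0.005, 0, 0.274]]' --gripper '[0, 0, 0, 0, 0, 0, 0, 0, 0, 0]'

```text
t: 11.95
eef_pos: [0.5297, -0.1105, 0.0885]
tool_rot: [0.54, 0.455, 0.541, -0.457]
contact_force: [-0.0, -0.1, -1.4]
gripper_width: 0.273
```

Call:
drive_tool --slide '[[0, 0, 0], [0, 0, 0]]' --turn '[[0, 0, 0], [0, 0, 0]]' --gripper '[0, 0]'

```text
t: 12.15
eef_pos: [0.5291, -0.1094, 0.088]
tool_rot: [0.54, 0.454, 0.542, -0.457]
contact_force: [0.5, 0.3, 0.5]
gripper_width: 0.271
```

Run:
```python
from h import *
print(bot.get_obs()["eef_pos"],delta((*B["yellow"],23.5),JB))
```

```text
[ 0.52907886 -0.1093897   0.08800111] (array([  2. ,   1.4, -64.5]), array([ 0.001, -0.004,  0.003]))
```

Call:
drive_tool --slide '[[2, 1.5, -10], [2, 1.5, -25], [2, 1.5, -40], [2, 1.5, -50], [2, 1.5, -57], [2, 1.5, -61], [2, 1.5, -63], [2, 1.5, -64], [2, 1.5, -64.5], [2, 1.5, -64.5]]' --turn '[[0, 0, 0], [0, 0, 0], [0, 0, 0], [0, 0, 0], [0, 0, 0], [0, 0, 0], [0, 0, 0], [0, 0, 0], [0, 0, 0], [0, 0, 0]]' --gripper '[0, 0, 0, 0, 0, 0, 0, 0, 0, 0]'

```text
t: 13.15
eef_pos: [0.5313, -0.108, 0.0238]
tool_rot: [0.54, 0.455, 0.541, -0.457]
contact_force: [0.4, -1.0, 0.3]
gripper_width: 0.27
```

Run:
```python
from h import *
print(bot.get_obs()["eef_pos"])
c=cv2.cvtColor(cam("side")["color"],4)
cv2.imwrite("pics/g6.png",cv2.resize(c[105:255,265:425],None,fx=3.5,fy=3.5,interpolation=2))
```

```text
[ 0.53134482 -0.10798514  0.02380742]
```

View pics/g6.png

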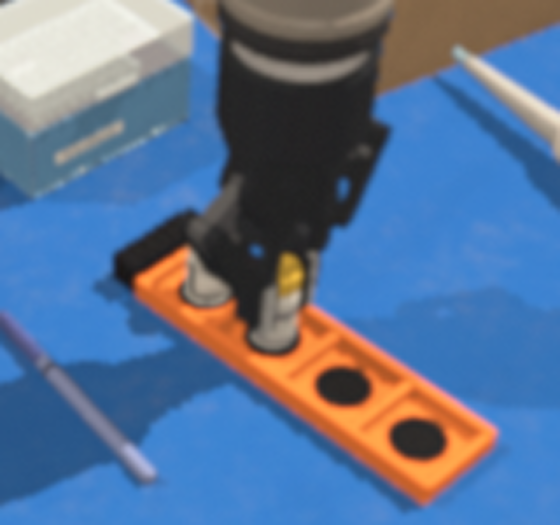

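Yellow sits over the second pocket's dot. I'll lower it, release, lift and go to red, pausing at the end.

Call:
drive_tool --slide '[[0, 0, -1], [0, 0, -1.8], [0, 0, -1.8], [0, 0, -1.8], [0, 0, -1.5], [0, 0, -1.5], [0, 0, -1.5], [0, 0, 5]]' --turn '[[0, 0, 0], [0, 0, 0], [0, 0, 0], [0, 0, 0], [0, 0, 0], [0, 0, 0], [0, 0, 0], [0, 0, 0]]' --gripper '[0, 0, 0.35, 0.45, 0.6, 0.75, 0.75, 0.75]'

```text
t: 14.0
eef_pos: [0.5307, -0.1078, 0.0284]
tool_rot: [0.54, 0.454, 0.542, -0.457]
contact_force: [-0.4, 0.5, 0.1]
gripper_width: 0.754
```

Call:
drive_tool --slide '[[0, 0, 20], [0, 0, 45], [0, 0, 75], [0, 20, 100], [0, 55, 100], [1, 95, 100], [1, 140, 100], [2, 185, 100], [2, 225, 100], [2, 250, 100]]' --turn '[[0, 0, 0], [0, 0, 0], [0, 0, 0], [0, 0, -0.02], [0, 0, -0.06], [0, 0, -0.1], [0, 0, -0.15], [0, 0, -0.2], [0, 0, -0.25], [0, 0, -0.275]]' --gripper '[0.75, 0.75, 0.75, 0.75, 0.75, 0.75, 0.75, 0.75, 0.75, 0.75]'

```text
t: 15.0
eef_pos: [0.5322, 0.1462, 0.1292]
tool_rot: [-0.472, -0.524, -0.475, 0.525]
contact_force: [0.8, -1.1, 0.1]
gripper_width: 0.753
```

Call:
drive_tool --slide '[[0, 0, 0], [0, 0, 0]]' --turn '[[0, 0, 0], [0, 0, 0]]' --gripper '[0.75, 0.75]'

```text
t: 15.2
eef_pos: [0.5321, 0.1468, 0.1296]
tool_rot: [-0.473, -0.524, -0.476, 0.525]
contact_force: [0.6, -2.0, 0.6]
gripper_width: 0.751
```

Run:
```python
from h import *
print(bot.get_obs()["eef_pos"],delta((*A["red"],21),JA))
c=cv2.cvtColor(cam("side")["color"],4)
cv2.imwrite("pics/g7.png",cv2.resize(c[105:345,165:425],None,fx=2.5,fy=2.5,interpolation=2))
```

```text
[0.53208501 0.14683477 0.12958263] (array([   1.3,   11.1, -108.6]), array([-0.002, -0.004, -0.001]))
```

View pics/g7.png

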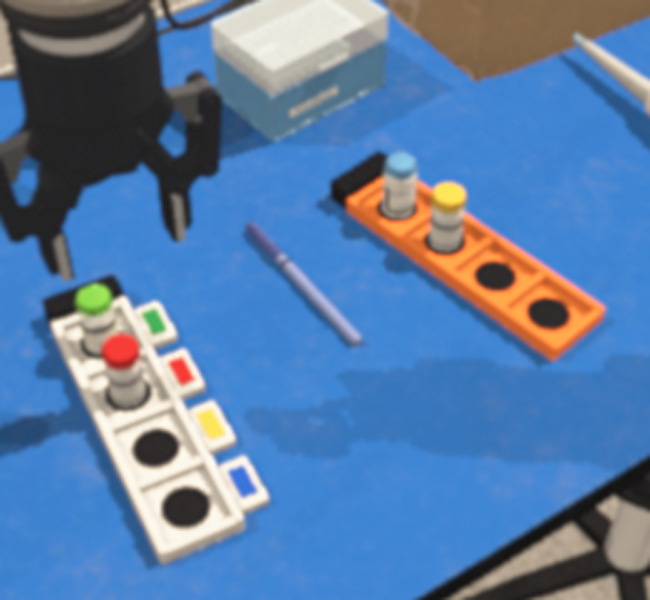

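Blue and yellow stand upright and centred in the first and second pockets. Red and green haven't moved. Red is next.

Call:
drive_tool --slide '[[1, 11, -5], [1, 11, -25], [1, 11, -50], [1, 11, -75], [1, 11, -92], [1, 11, -103], [1, 11, -108], [1, 11, -108], [1, 11, -108]]' --turn '[[0, 0, 0], [0, 0, 0], [0, 0, 0], [0, 0, 0], [0, 0, 0], [0, 0, 0], [0, 0, 0], [0, 0, 0], [0, 0, 0]]' --gripper '[0.75, 0.75, 0.75, 0.75, 0.75, 0.75, 0.75, 0.75, 0.75]'

```text
t: 16.15
eef_pos: [0.5338, 0.1563, 0.022]
tool_rot: [-0.473, -0.525, -0.475, 0.525]
contact_force: [0.3, 0.1, -0.1]
gripper_width: 0.756
```

Call:
drive_tool --slide '[[0, 0, 0], [0, 0, 0], [0, 0, 0], [0, 0, 0], [0, 0, 0], [0, 0, 0], [0, 0, 0], [0, 0, 0]]' --turn '[[0, 0, 0], [0, 0, 0], [0, 0, 0], [0, 0, 0], [0, 0, 0], [0, 0, 0], [0, 0, 0], [0, 0, 0]]' --gripper '[0.5, 0.35, 0.3, 0.2, 0.1, 0, 0, 0]' --squeeze 25

```text
t: 16.95
eef_pos: [0.5342, 0.1565, 0.0226]
tool_rot: [-0.473, -0.525, -0.475, 0.525]
contact_force: [-1.2, -0.4, 6.9]
gripper_width: 0.274
```

Call:
drive_tool --slide '[[0, 0, 5], [0, 0, 15], [0, 0, 30], [0, 0, 45], [0, 0, 60], [0, 0, 70], [0, 0, 70]]' --turn '[[0, 0, 0], [0, 0, 0], [0, 0, 0], [0, 0, 0], [0, 0, 0], [0, 0, 0], [0, 0, 0]]' --gripper '[0, 0, 0, 0, 0, 0, 0]'

```text
t: 17.65
eef_pos: [0.5354, 0.1569, 0.0946]
tool_rot: [0.473, 0.526, 0.474, -0.524]
contact_force: [-0.1, 0.9, 0.4]
gripper_width: 0.271
```

Run:
```python
from h import *
print(bot.get_obs()["eef_pos"],delta((*B["red"],90),JB))
c=cv2.cvtColor(cam("side")["color"],4)
cv2.imwrite("pics/g8.png",cv2.resize(c[145:345,165:345],None,fx=3,fy=3,interpolation=2))
```

```text
[0.53536548 0.15688504 0.09464461] (array([ -53.5, -273.5,   -4.6]), array([-0.003,  0.001,  0.277]))
```

View pics/g8.png

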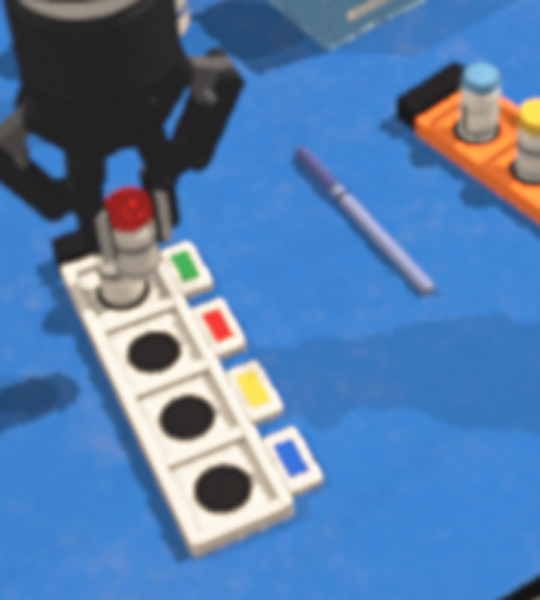

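Red is gripped upright with an opening of 0.271. Carrying it to the third pocket.

Call:
drive_tool --slide '[[-2, -12, 0], [-8, -40, 0], [-15, -75, 0], [-22, -115, 0], [-30, -155, 0], [-38, -195, 0], [-45, -230, 0], [-50, -256, -2], [-53, -270, -4], [-53, -273, -5]]' --turn '[[0, 0, 0.01], [0, 0, 0.04], [0, 0, 0.08], [0, 0, 0.12], [0, 0, 0.16], [0, 0, 0.2], [0, 0, 0.23], [0, 0, 0.25], [0, 0, 0.27], [-0.003, 0.001, 0.277]]' --gripper '[0, 0, 0, 0, 0, 0, 0, 0, 0, 0]'

```text
t: 18.7
eef_pos: [0.4797, -0.1195, 0.0876]
tool_rot: [0.54, 0.454, 0.542, -0.457]
contact_force: [-0.8, -0.1, 0.4]
gripper_width: 0.274
```

Call:
drive_tool --slide '[[0, 0, 0], [0, 0, 0]]' --turn '[[0, 0, 0], [0, 0, 0]]' --gripper '[0, 0]'

```text
t: 18.9
eef_pos: [0.4794, -0.119, 0.0872]
tool_rot: [0.54, 0.454, 0.542, -0.457]
contact_force: [-0.5, -0.0, 0.0]
gripper_width: 0.273
```

Run:
```python
from h import *
print(bot.get_obs()["eef_pos"],delta((*B["red"],24),JB))
```

```text
[ 0.47937216 -0.11896618  0.08720499] (array([  2.5,   2.4, -63.2]), array([ 0.001, -0.005,  0.003]))
```

Call:
drive_tool --slide '[[2, 2, -10], [2, 2, -25], [2, 2, -40], [2, 2, -50], [2, 2, -56], [2, 2, -60], [2, 2, -62], [2, 2, -63], [2, 2, -63.5], [2, 2, -63.5]]' --turn '[[0, 0, 0], [0, 0, 0], [0, 0, 0], [0, 0, 0], [0, 0, 0], [0, 0, 0], [0, 0, 0], [0, 0, 0], [0, 0, 0], [0, 0, 0]]' --gripper '[0, 0, 0, 0, 0, 0, 0, 0, 0, 0]'

```text
t: 19.9
eef_pos: [0.4816, -0.1171, 0.024]
tool_rot: [0.54, 0.454, 0.542, -0.457]
contact_force: [-0.7, -0.2, 0.7]
gripper_width: 0.273
```

Run:
```python
from h import *
print(bot.get_obs()["eef_pos"])
c=cv2.cvtColor(cam("side")["color"],4)
cv2.imwrite("pics/g9.png",cv2.resize(c[105:255,265:425],None,fx=3.5,fy=3.5,interpolation=2))
```

```text
[ 0.4816178  -0.11707282  0.0240154 ]
```

View pics/g9.png

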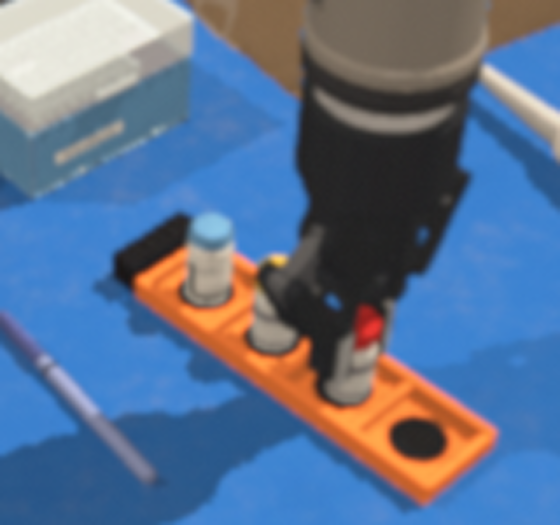

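Red is over the third dot. I'll release it and go to green.

Call:
drive_tool --slide '[[0, 0, -1], [0, 0, -1.5], [0, 0, -1.5], [0, 0, -1.5], [0, 0, -1.5], [0, 0, -1.5], [0, 0, -1.5], [0, 0, 5]]' --turn '[[0, 0, 0], [0, 0, 0], [0, 0, 0], [0, 0, 0], [0, 0, 0], [0, 0, 0], [0, 0, 0], [0, 0, 0]]' --gripper '[0, 0, 0.35, 0.45, 0.6, 0.75, 0.75, 0.75]'

```text
t: 20.75
eef_pos: [0.481, -0.117, 0.0287]
tool_rot: [0.54, 0.454, 0.542, -0.457]
contact_force: [-1.2, 0.1, -0.6]
gripper_width: 0.749
```

Call:
drive_tool --slide '[[0, 0, 20], [0, 0, 45], [0, 0, 75], [8, 20, 100], [22, 55, 100], [38, 95, 100], [56, 140, 100], [74, 185, 100], [90, 225, 100], [102, 255, 100]]' --turn '[[0, 0, 0], [0, 0, 0], [0, 0, 0], [0, 0, -0.02], [0, 0, -0.06], [0, 0, -0.1], [0, 0, -0.15], [0, 0, -0.2], [0, 0, -0.25], [0, 0, -0.275]]' --gripper '[0.75, 0.75, 0.75, 0.75, 0.75, 0.75, 0.75, 0.75, 0.75, 0.75]'

```text
t: 21.75
eef_pos: [0.5834, 0.1417, 0.1293]
tool_rot: [-0.472, -0.524, -0.475, 0.526]
contact_force: [-0.4, -0.4, 1.0]
gripper_width: 0.749
```

Call:
drive_tool --slide '[[0, 12, 0], [0, 12, 0], [0, 12, 0]]' --turn '[[0, 0, 0], [0, 0, 0], [0, 0, 0]]' --gripper '[0.75, 0.75, 0.75]'

```text
t: 22.05
eef_pos: [0.5829, 0.1519, 0.1292]
tool_rot: [-0.472, -0.524, -0.475, 0.527]
contact_force: [-0.2, 0.0, -0.6]
gripper_width: 0.746
```

Run:
```python
from h import *
print(bot.get_obs()["eef_pos"],delta((*A["green"],22),JA))
c=cv2.cvtColor(cam("side")["color"],4)
cv2.imwrite("pics/g10.png",cv2.resize(c[105:345,165:425],None,fx=2.5,fy=2.5,interpolation=2))
```

```text
[0.58287353 0.15189119 0.12922301] (array([   0.7,    0.5, -107.2]), array([-0.   , -0.006,  0.003]))
```

View pics/g10.png

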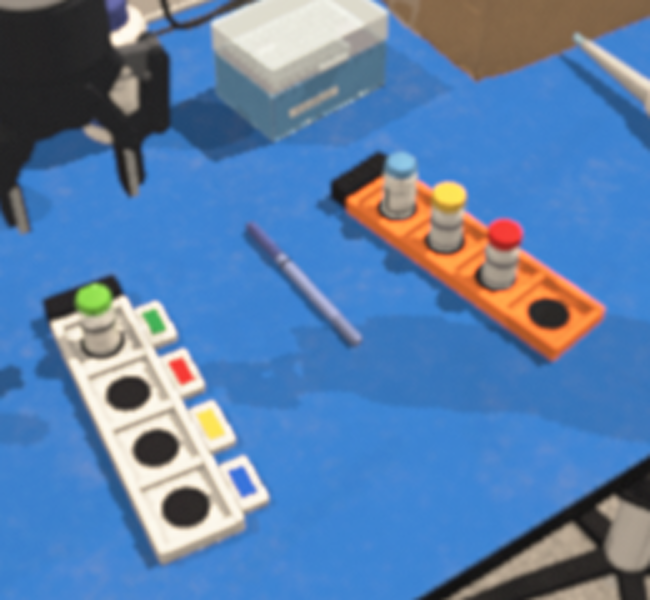

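Blue, yellow and red stand upright in pockets 1 to 3, and green is still waiting. Fetching green.

Call:
drive_tool --slide '[[1, 0, -15], [1, 0, -35], [1, 0, -60], [1, 0, -80], [1, 0, -95], [1, 0, -104], [1, 0, -107], [1, 0, -107], [1, 0, -107]]' --turn '[[0, 0, 0], [0, -0.006, 0], [0, -0.006, 0], [0, -0.006, 0], [0, -0.006, 0], [0, -0.006, 0], [0, -0.006, 0], [0, -0.006, 0], [0, -0.006, 0]]' --gripper '[0.75, 0.75, 0.75, 0.75, 0.75, 0.75, 0.75, 0.75, 0.75]'

```text
t: 23.0
eef_pos: [0.5847, 0.1512, 0.023]
tool_rot: [0.473, 0.526, 0.473, -0.525]
contact_force: [-0.3, 0.0, 0.8]
gripper_width: 0.753
```

Call:
drive_tool --slide '[[0, 0, 0], [0, 0, 0], [0, 0, 0], [0, 0, 0], [0, 0, 0], [0, 0, 0], [0, 0, 0], [0, 0, 0]]' --turn '[[0, 0, 0], [0, 0, 0], [0, 0, 0], [0, 0, 0], [0, 0, 0], [0, 0, 0], [0, 0, 0], [0, 0, 0]]' --gripper '[0.5, 0.35, 0.3, 0.2, 0.1, 0, 0, 0]' --squeeze 25

```text
t: 23.8
eef_pos: [0.585, 0.1514, 0.0234]
tool_rot: [0.473, 0.526, 0.473, -0.525]
contact_force: [-0.8, -0.0, 5.0]
gripper_width: 0.277
```

Call:
drive_tool --slide '[[0, 0, 5], [0, 0, 15], [0, 0, 30], [0, 0, 45], [0, 0, 60], [0, 0, 70], [0, 0, 70]]' --turn '[[0, 0, 0], [0, 0, 0], [0, 0, 0], [0, 0, 0], [0, 0, 0], [0, 0, 0], [0, 0, 0]]' --gripper '[0, 0, 0, 0, 0, 0, 0]'

```text
t: 24.5
eef_pos: [0.5862, 0.1518, 0.0956]
tool_rot: [0.474, 0.527, 0.472, -0.524]
contact_force: [0.2, 0.2, -0.2]
gripper_width: 0.278
```

Run:
```python
from h import *
print(bot.get_obs()["eef_pos"],delta((*B["green"],90),JB))
c=cv2.cvtColor(cam("side")["color"],4)
cv2.imwrite("pics/g11.png",cv2.resize(c[145:345,165:345],None,fx=3,fy=3,interpolation=2))
```

```text
[0.58623346 0.15178577 0.09558342] (array([-153.6, -277.1,   -5.6]), array([-0.002,  0.005,  0.279]))
```

View pics/g11.png

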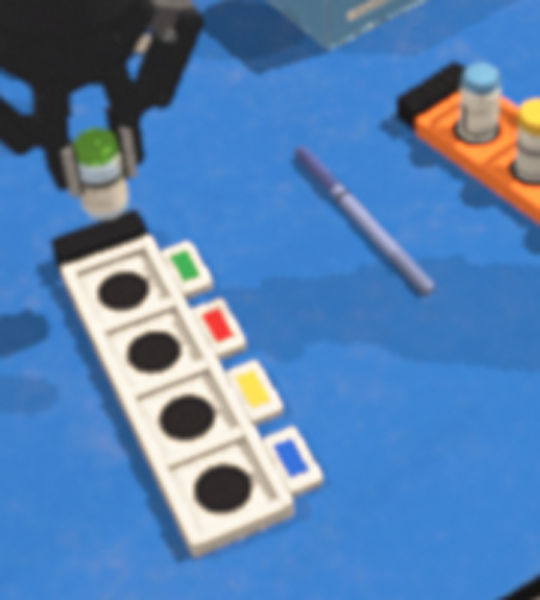

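Green is held upright. Carrying it to the last pocket.

Call:
drive_tool --slide '[[-7, -12, 0], [-23, -40, 0], [-42, -75, 0], [-64, -115, 0], [-86, -155, 0], [-108, -195, 0], [-128, -230, 0], [-143, -256, -2], [-152, -272, -4], [-153, -277, -5]]' --turn '[[0, 0, 0.01], [0, 0, 0.04], [0, 0, 0.08], [0, 0, 0.12], [0, 0, 0.16], [0, 0, 0.2], [0, 0, 0.23], [0, 0, 0.25], [0, 0.005, 0.27], [0, 0.005, 0.279]]' --gripper '[0, 0, 0, 0, 0, 0, 0, 0, 0, 0]'

```text
t: 25.55
eef_pos: [0.4295, -0.1281, 0.0885]
tool_rot: [0.539, 0.455, 0.542, -0.457]
contact_force: [-0.3, -0.3, 0.1]
gripper_width: 0.277
```

Call:
drive_tool --slide '[[0, 0, 0], [0, 0, 0]]' --turn '[[0, 0, 0], [0, 0, 0]]' --gripper '[0, 0]'

```text
t: 25.75
eef_pos: [0.4294, -0.1276, 0.0883]
tool_rot: [0.539, 0.455, 0.542, -0.457]
contact_force: [0.3, -0.3, -0.5]
gripper_width: 0.275
```

Run:
```python
from h import *
print(bot.get_obs()["eef_pos"],delta((*B["green"],24.5),JB))
```

```text
[ 0.42942877 -0.12756406  0.08828187] (array([  3.2,   2.3, -63.8]), array([-0.001, -0.005,  0.004]))
```

Call:
drive_tool --slide '[[3, 2, -10], [3, 2, -25], [3, 2, -40], [3, 2, -50], [3, 2, -56], [3, 2, -60], [3, 2, -62], [3, 2, -63], [3, 2, -64], [3, 2, -64]]' --turn '[[0, 0, 0], [0, 0, 0], [0, 0, 0], [0, 0, 0], [0, 0, 0], [0, 0, 0], [0, 0, 0], [0, 0, 0], [0, 0, 0], [0, 0, 0]]' --gripper '[0, 0, 0, 0, 0, 0, 0, 0, 0, 0]'

```text
t: 26.75
eef_pos: [0.4326, -0.1257, 0.0245]
tool_rot: [0.539, 0.455, 0.542, -0.457]
contact_force: [-0.7, 0.2, 0.3]
gripper_width: 0.276
```

Run:
```python
from h import *
print(bot.get_obs()["eef_pos"])
c=cv2.cvtColor(cam("side")["color"],4)
cv2.imwrite("pics/g12.png",cv2.resize(c[105:255,265:425],None,fx=3.5,fy=3.5,interpolation=2))
```

```text
[ 0.43258707 -0.12567514  0.02448622]
```

View pics/g12.png

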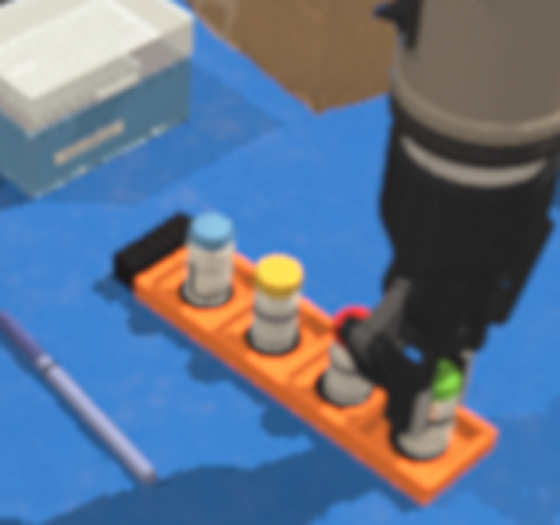

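Green is over the fourth dot. I'll release it, lift, and move aside for a clear view.

Call:
drive_tool --slide '[[0, 0, -1], [0, 0, -1.5], [0, 0, -1.5], [0, 0, -1.5], [0, 0, -1.5], [0, 0, -1.5], [0, 0, -1.5], [0, 0, 5]]' --turn '[[0, 0, 0], [0, 0, 0], [0, 0, 0], [0, 0, 0], [0, 0, 0], [0, 0, 0], [0, 0, 0], [0, 0, 0]]' --gripper '[0, 0, 0.35, 0.45, 0.6, 0.75, 0.75, 0.75]'

```text
t: 27.6
eef_pos: [0.432, -0.1255, 0.0292]
tool_rot: [0.539, 0.455, 0.543, -0.457]
contact_force: [0.1, 0.3, 0.2]
gripper_width: 0.749
```

Call:
drive_tool --slide '[[0, 0, 20], [0, 0, 45], [0, 0, 75], [5, 20, 110], [10, 55, 135], [20, 95, 150], [30, 140, 150], [40, 185, 150], [50, 225, 150], [55, 250, 150]]' --turn '[[0, 0, 0], [0, 0, 0], [0, 0, 0], [0, 0, 0], [0, 0, 0], [0, 0, 0], [0, 0, 0], [0, 0, 0], [0, 0, 0], [0, 0, 0]]' --gripper '[0.75, 0.75, 0.75, 0.75, 0.75, 0.75, 0.75, 0.75, 0.75, 0.75]'

```text
t: 28.6
eef_pos: [0.4872, 0.1282, 0.18]
tool_rot: [0.539, 0.454, 0.544, -0.455]
contact_force: [0.0, -1.0, 0.0]
gripper_width: 0.749
```

Call:
drive_tool --slide '[[0, 0, 0], [0, 0, 0], [0, 0, 0], [0, 0, 0]]' --turn '[[0, 0, 0], [0, 0, 0], [0, 0, 0], [0, 0, 0]]' --gripper '[0.75, 0.75, 0.75, 0.75]'

```text
t: 29.0
eef_pos: [0.4871, 0.1264, 0.18]
tool_rot: [0.539, 0.455, 0.543, -0.456]
contact_force: [0.2, 0.5, -1.3]
gripper_width: 0.75
```

Run:
```python
from h import *
S=cam("side");T=cam("top")
c=cv2.cvtColor(S["color"],4);d=cv2.cvtColor(T["color"],4)
X=[(*(np.array(B[k])/1e3),.055) for k in B]
print(proj(T,X),proj(S,X))
a=cv2.resize(c[145:245,285:425],None,fx=4,fy=4,interpolation=2);b=cv2.resize(d[175:290,300:360],None,fx=3.4783,fy=3.4783,interpolation=2)
b=b[:400]
print(a.shape,b.shape); cv2.imwrite("pics/g13.png",np.hstack([a,b]))
```

```text
[[330.30335444 199.99293532]
 [331.92257663 221.88108277]
 [333.55604556 244.32707839]
 [335.28891859 267.47121459]] [[324.68623155 168.66745176]
 [344.58405658 181.99561613]
 [365.58447357 196.12610112]
 [387.93030063 211.1421903 ]]
(400, 560, 3) (400, 209, 3)
```

View pics/g13.png

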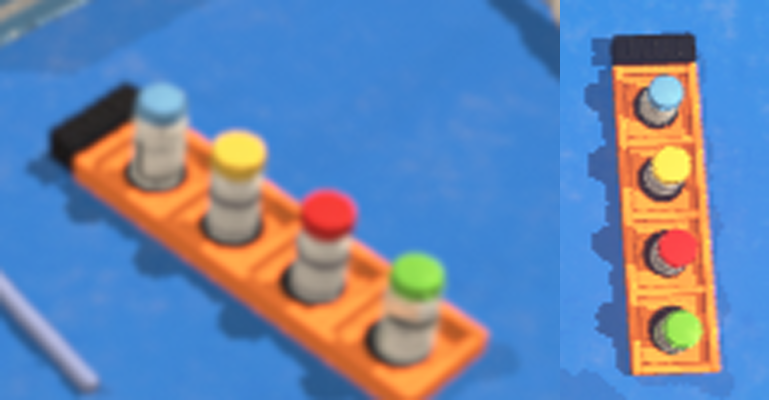

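The order is right and everything is upright. I assumed a cap height of 49 mm earlier, but the caps are at 55 mm on the pocket floor, so I'm measuring the offsets with that corrected.

Run:
```python
from h import *
np.set_printoptions(precision=1,suppress=True)
S=cam("side");T=cam("top")
c=cv2.cvtColor(S["color"],4);d=cv2.cvtColor(T["color"],4)
P={}
for n,C,img,(x0,y0,x1,y1) in(("t",T,d,(310,185,355,290)),("s",S,c,(290,150,420,250))):
    h=cv2.cvtColor(img,cv2.COLOR_BGR2HSV)[y0:y1,x0:x1]
    for k,(lo,hi) in dict(blue=(92,103),yellow=(22,32),green=(42,75),red=(174,180)).items():
        m=((h[...,0]>=lo)&(h[...,0]<=hi)&(h[...,1]>90)&(h[...,2]>150)) 
        if k=="blue": m&=(h[...,1]<150)
        if k=="red": m|=((h[...,0]<=3)&(h[...,1]>150))
        N,l,st,ce=cv2.connectedComponentsWithStats(m.astype(np.uint8)); i=1+np.argmax(st[1:,4])
        p=ce[i]+(x0,y0); w=plane(C,[p],.053)[0][:2]*1e3
        o=w-np.array([506.5,-112.3]); a=.174; r=np.array([[np.cos(a),np.sin(a)],[-np.sin(a),np.cos(a)]])@o
        print(n,k,st[i,4],p,w,"rack xy",r)
cv2.imwrite("pics/z.png",cv2.resize(d[180:290,305:360],None,fx=5.4,fy=5.4,interpolation=2))
```

```text
t blue 50 [329.6 200.7] [579.1 -98.1] rack xy [73.9  1.4]
t yellow 85 [331.7 221.8] [ 531.6 -107.7] rack xy [25.5  0.2]
t green 84 [334.3 269.2] [ 428.9 -123.9] rack xy [-78.4   2. ]
t red 95 [333.4 245.8] [ 479.  -116.8] rack xy [-27.9   0.3]
s blue 75 [324.9 170. ] [579.  -98.9] rack xy [73.7  0.6]
s yellow 73 [344.2 182.3] [ 532.5 -108.5] rack xy [26.3 -0.8]
s green 106 [389.2 213.4] [ 428.7 -125.2] rack xy [-78.9   0.8]
s red 117 [366.4 198.5] [ 478.  -115.5] rack xy [-28.6   1.8]
```

View pics/z.png

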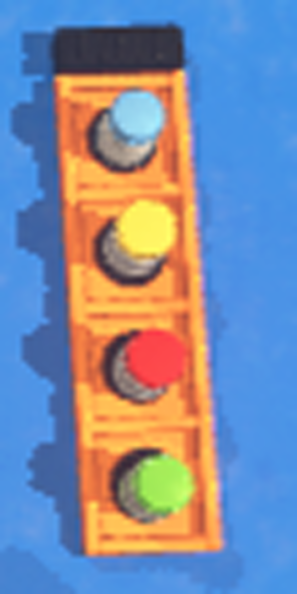

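Both cameras put every vial within 4 mm of its pocket centre, upright and released, and the arm is clear.

```bash
python3 -c "
from station import bot
print(bot.get_obs()['t']);print(bot.hand_in())"
```

```text
29.2
the job is handed in; nothing more can be done
None
```

All four vials are in the orange rack in reverse order and the job is handed in at t = 29.2 s (limit 88 s). From the black end the white rack held green, red, yellow, blue. The orange rack now holds blue, yellow, red, green.

**Position:** In the last pictures, taken after release with the arm clear, both cameras put each cap within about 4 mm of its pocket centre (limit 12 mm). Green is farthest off, about 4 mm along the row. The cameras agree to about 1.5 mm. All four look upright on their pocket floors, but I did not measure tilt or underside height separately.

**What went wrong along the way:**
- **Cap height:** I first assumed the caps were at 49 mm, but they sit at 55 mm on the pocket floor. That is probably why the vials stand a few mm off centre.
- **Yellow grasp:** the arm came down about 6 mm off across the row. I took that shift while the arm was still moving, but the grip was good. I let the arm settle before the later descents.
- **Force while closing:** the wrist force rose by 4 to 7 N at each grasp, well under the limits.

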